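# Calibrate the bench balance

### The arm

A 6-joint arm with a two-finger parallel gripper is mounted at the origin on the work surface. World frame = base frame: x ahead of the robot, y to its left, z up, the work surface at z = 0. Lengths are in m, angles in degrees, forces in N, time in s.
With the tool pointing down it reaches from about 0.25 to 0.725 m from the base axis. Payload 9.7 kg.
Tool frame: the origin (TCP) lies midway between the tips of the shut fingers; the grasp point (between the pads) lies 19 mm behind it; z points along the fingers, y is the line along which they close (so a half turn about z gives the same grasp; the last joint's range is limited). The gripper opens to 85 mm and grips with 20 to 120 N. Pads are 22 mm wide; open, the fingers measure 114 mm over their backs; the gripper's body (76 mm by 85 mm) begins 54 mm behind the grasp point. The pads swing forward as they close: fully open they stand 13 mm farther back than shut.
Start: joints at [68.927, 4.979, 10.078, 95.1, 0, 90], TCP at [0.198, 0.513, 0.231] pointing down, gripper open.
Joint ranges: [-179.16, 179.16], [-48.56, 103.87], [-65.8, 70.77], [-126.05, 130.52], [-82.76, 87.17], [-180, 180]. Speed limits (degrees/s): [127.2, 127.2, 147.25, 180, 180, 180].

### API

Orientations are given as [roll, pitch, yaw] about the fixed x, y, z axes, in that order (R = Rz(yaw) Ry(pitch) Rx(roll)).
In Python, from workcell import * gives the robot as it stands.
- The arm moves only by the tool servo_tool, never from a script. Its argument "moves" is a list of rows, each a list of 4 numbers: the shift along the world's x, y, z in shares of 60 cm (1.0 is 60 cm), then the turn about the world's z in normalised numbers (1 is 90 degrees). A call has 1 to 20 rows; each row is the pose to reach, as a shift and turn from the pose commanded when the call began; what a row does not reach only later rows make up. A row lasts 1/12 s, in which the tool goes at most 41.7 mm and 7.16 degrees, less where a joint would pass 70% of its speed; a pose out of reach is approached as far as the arm can. A shift or turn number past 1, either way, is cut back to 1. A call with a gripper value outside its range is refused whole. "claw" is the closure, from 0 (fully open) to 1 (shut), set as the call begins (left out, the last holds). The fingers move at their own pace and stop on an object; "force" is the grip in N (left out, the last holds). Time passes only in rows, so rows that repeat a pose let the fingers close. It gives the time, the measured TCP pose, the force, the opening and the grip force at its end, in the units of the state.
- get_obs(): the state, without advancing time (a new reading comes with each control period).
- camera(name): name is "side" or "top" or "wrist"; returns the picture (480x640x3 uint8, red, green, blue); there is no depth.
- get_calibration(name): a dict with "fx", "fy", "cx", "cy" (pixels), "rvec" (rotation vector, rad) and "tvec" (3), from world to camera coordinates, as OpenCV has them; the wrist camera has in their place "tool_from_camera" (4x4, takes a point from camera to tool coordinates, whose origin is the TCP and whose axes are the flange's). Camera axes: x right, y down, z forward; pixel columns grow to the right and rows downward; lengths in m; the calibration is good to about 2 mm. A picture is of the moment at which its call begins: read the wrist's pose just before it. get_calibration takes no time and is no camera call.
- job_done(): hands the job in; it is judged then, once.
The state is a dict: "time": time; "q": joint angles; "qd": joint speeds; "joint_efforts": joint torques, N m; "ee_pos": TCP position; "tcp_rot": TCP orientation; "wrist_force": force on the tool from outside, world axes, zero at the start; "torque": the same for the moment, N m; "opening": finger opening in m; "grasp_force": force on a finger pad.
Only numpy, scipy, OpenCV 4.12 (cv2) and the standard library are available. Lean on these libraries where they do the work, as an engineer would, in place of code of your own. Each camera call takes 0.05 s, during which the arm holds its last target. There are 200 camera calls.

### The job

Calibrate the bench balance: set the steel check weight gently, knob up, into the round recess of the balance's pan and let go of it; only then take the orange-handled stylus from its blue stand, reach its tip down through the yellow-rimmed hole in the balance's front panel and push the recessed red calibration button fully down, firmly but without ramming it. Your program finishes while still holding the button down with the gripped stylus, with the check weight still in the recess. Leave all the other things where they are.

Things in the scene. Friction and masses are not known exactly. Their poses are not given: they have to be found in the camera images.
- balance: Beige bench balance, fixed to the bench, 250 mm deep (x) by 200 mm wide (y). Origin under it on the bench; at yaw 0 its front is towards -x. Front panel (x -115 to -20 mm) is 72 mm high with a dark keypad; behind it is a rectangular steel pan, 140 x 180 mm, its centre at x = +60 mm, its top 90 mm above the bench, with the round recess in its middle.
- pan_recess (a point): Centre of the floor of the round recess in the pan: 56 mm diameter, 6 mm deep, floor 84 mm above the bench, z up. The check weight stands in it with 2 mm to spare all round.
- hole (a point): Centre of the mouth of the round hole in the yellow square rim (36 mm) on the front panel, 74 mm above the bench. Vertical bore, 18 mm diameter, 22 mm deep; z up. The red button's face (24 mm wide) lies 27 mm below this point when not pressed.
- cal_button (a joint): Travel of the red calibration button straight down, in m: 0 released, 0.006 at its stop; counts as down beyond 0.0045. Springs back; needs about 1.2 N to start and 6 N at the stop.
- check_weight: Steel check weight, loose, about 0.45 kg: round, 62 mm high, standing knob up. Origin at the centre of its underside, z up through the knob. Foot flange 52 mm diameter up to 6 mm; body 40 mm diameter from 8 to 44 mm; knob 24 mm diameter from 53 to 62 mm.
- stylus: Stylus, loose, 50 g, 115 mm long, standing upright in its stand, tip down. Origin at the tip end, z up along its axis towards the handle. Steel shaft 8 mm diameter with round tip up to z = 50 mm; black collar 28 mm diameter from 50 to 55 mm, which rests on the stand; orange handle, 16 x 16 mm square with its faces along x and y, from 55 to 115 mm.
- stand: Blue stand for the stylus, 64 x 64 mm, 55 mm high, fixed to the bench; origin under its centre. An 11 mm vertical hole in its middle takes the stylus shaft (tip 5 mm above the bench); lift the stylus 50 mm or more to clear it.
- brass_weight: Bystander: small brass weight, 28 mm diameter, 33 mm high, loose; origin under its centre. Stands 100 to 120 mm beyond the check weight (towards +x, within 35 degrees).
- vial: Bystander: sample jar with green cap, 32 mm diameter, 55 mm high, loose; origin under its centre. Stands 110 to 130 mm beyond the stand's centre (towards +x, within 35 degrees).
- bottle: Bystander: light blue bottle, 76 mm diameter, 200 mm high, loose; origin under its centre.
- beaker: Bystander: glass beaker, 70 mm diameter, 90 mm high, loose; origin under its centre.
- dish: Bystander: white sample dish, 80 mm diameter, 16 mm high, loose; origin under its centre.
Mind the look-alikes: they are no part of the job. What is shaped like the check_weight but pink or turquoise is not meant.

How it is judged:
By the outcome, as a careful person would: the job done as asked, in the order asked, and still so for the second after the job is handed in, while the arm keeps its last pose, push and grip.
It also fails if it takes over 64 s, if anything falls off the work surface, if the arm or the gripper's body presses on something with over 40 N, if the wrist force passes 120 N, or if a joint passes its speed limit or range.

## Working session

There is one attempt and no reset: what is moved stays moved. The work goes in short steps, Python scripts to look and compute and a tool call to move; the robot and the scene stay as the last step left them, time stands still between calls to the robot, and variables do not carry over. Pictures are saved under pics/ and viewed, at most 10 in all, crops included, and the job is handed in when it is done.

Besides the shell and the picture viewer there is one more tool, called after "Emit:" by a JSON object that holds its "method" and its "body". servo_tool: Moves the arm, as the interface text tells. Its arguments: {"type":"object","properties":{"moves":{"type":"array","items":{"type":"array","items":{"type":"number"}}},"claw":{"type":"number"},"force":{"type":"number"}},"required":["moves"]}

```bash
mkdir -p pics; cat > h.py <<'E'
from workcell import *
import numpy as np, cv2
def ray(n,u,v,z):
    c=get_calibration(n); R=cv2.Rodrigues(np.array(c["rvec"],float))[0]; t=np.array(c["tvec"],float).ravel()
    d=R.T@np.array([(u-c["cx"])/c["fx"],(v-c["cy"])/c["fy"],1]); o=-R.T@t
    return o+d*(z-o[2])/d[2]
def proj(n,p):
    c=get_calibration(n); R=cv2.Rodrigues(np.array(c["rvec"],float))[0]
    q=R@np.array(p)+np.array(c["tvec"],float).ravel(); return q[0]/q[2]*c["fx"]+c["cx"],q[1]/q[2]*c["fy"]+c["cy"]
def wray(u,v,z,ob):
    from scipy.spatial.transform import Rotation as Ro
    c=get_calibration("wrist"); T=np.array(c["tool_from_camera"]); R=Ro.from_euler("xyz",ob["tcp_rot"],degrees=True).as_matrix()
    d=R@T[:3,:3]@np.array([(u-c["cx"])/c["fx"],(v-c["cy"])/c["fy"],1]); o=R@T[:3,3]+np.array(ob["ee_pos"])
    return o+d*(z-o[2])/d[2]
def snap(n,f): 
    im=camera(n); cv2.imwrite("pics/"+f,im[:,:,::-1]); return im
E
python3 - <<'E'
from h import *
o=get_obs(); print({k:np.round(v,3) for k,v in o.items()})
snap("top","top0.png"); snap("side","side0.png")
for n in("top","side"):
    c=get_calibration(n);R=cv2.Rodrigues(np.array(c["rvec"],float))[0];print(n,c["fx"],(-R.T@np.array(c["tvec"]).ravel()).round(3))
print(get_calibration("wrist"))
E
```

```text
{'time': np.float64(0.0), 'q': array([6.8927e+01, 5.0090e+00, 1.0034e+01, 9.5101e+01, 1.0000e-03,
       9.0001e+01]), 'qd': array([-0.028,  0.011,  0.049, -0.03 , -0.07 , -0.05 ]), 'joint_efforts': array([ 1.000e-03, -5.204e+01,  4.648e+01,  1.600e-02, -0.000e+00,
       -0.000e+00]), 'ee_pos': array([0.198, 0.513, 0.231]), 'tcp_rot': array([-1.79923e+02, -1.00000e-03,  1.58925e+02]), 'wrist_force': array([-0.19 ,  0.073,  0.014]), 'torque': array([ 0.013, -0.014, -0.001]), 'grasp_force': np.float64(0.0), 'opening': np.float64(0.085)}
top 521.8954880059008 [0.407 0.059 1.44 ]
side 561.0963629524243 [ 0.044 -0.547  0.954]
{'fx': 343.66877872025213, 'fy': 343.66877872025213, 'cx': 315.8269741701712, 'cy': 243.30548292009072, 'tool_from_camera': array([[ 5.50900429e-04, -9.51527313e-01, -3.07563763e-01,
         7.92606101e-02],
       [ 9.99998596e-01,  1.01089720e-03, -1.33629736e-03,
         9.32187612e-04],
       [ 1.58243878e-03, -3.07562595e-01,  9.51526535e-01,
        -1.43078570e-01],
       [ 0.00000000e+00,  0.00000000e+00,  0.00000000e+00,
         1.00000000e+00]])}
```

View pics/top0.png

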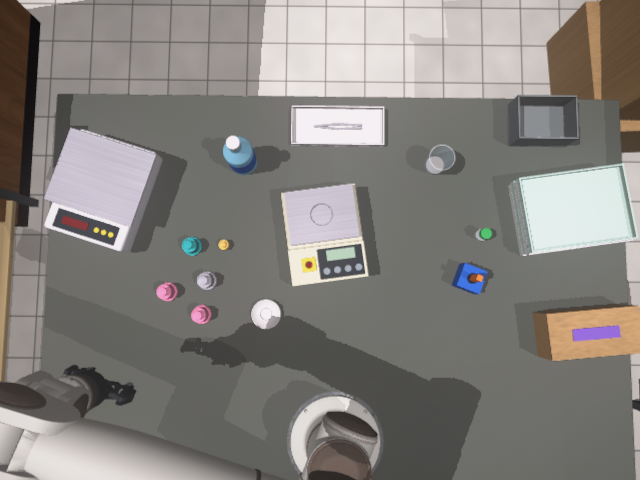

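View pics/side0.png

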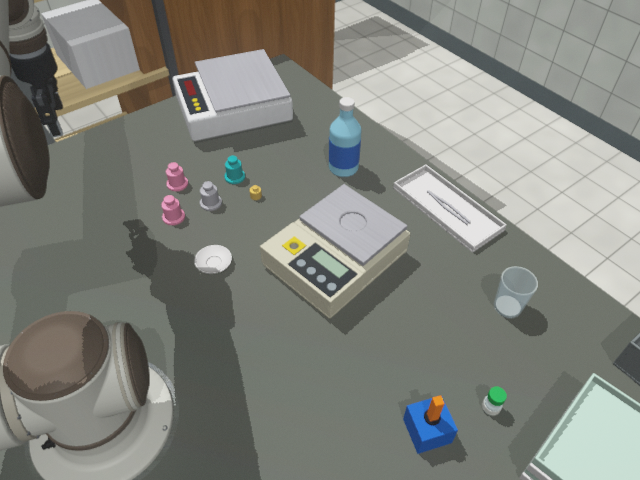

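The top view has four look-alikes: the steel weight at (206,281), turquoise at (192,246), and pink at (167,292) and (201,314). I choose the grey steel one. The balance pan is at (321,215), the yellow hole at (309,265), and the stand at (472,278). Next, one enlarged composite of the weight, balance, hole and stand to check this.

```bash
python3 - <<'E'
import cv2,numpy as np
im=cv2.imread("pics/top0.png")
f=lambda x,y,w,h,s:cv2.resize(im[y:y+h,x:x+w],None,fx=s,fy=s,interpolation=cv2.INTER_CUBIC)
a=f(150,230,100,100,3); b=f(440,220,100,100,3); c=f(272,176,100,120,5)
cv2.imwrite("pics/crop.png",np.hstack([c[:600],np.vstack([a,b])]))
E
```

```text
(no output)
```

View pics/crop.png

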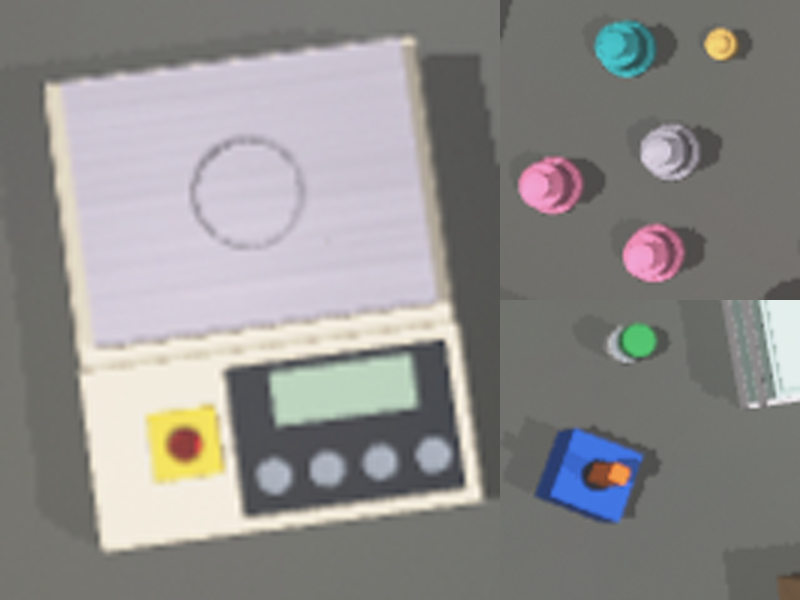

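The crop shows the steel weight's knob at about (204,280) and its flange at (206.7,280.7). The recess is at (321.4,214.4), the hole at (309,264.8), the handle top at (479.7,277.7), and the stand top at (472.3,278.3).

```bash
python3 - <<'E'
from h import *
for n,u,v,z in [("knob",203.8,279.7,.062),("flange",206.4,280.4,.004),("recess",321,214,.09),("hole",308.7,264.4,.074),("handle",479.4,277.5,.12),("stand",472,278,.055),
 ("fl",292,285,.072),("fr",367.5,276,.072),("bl",282,193,.09),("br",354,184,.09)]: 
    p=ray("top",u,v,z); print(n,p.round(4),np.hypot(*p[:2]).round(3))
for n,u,v,z in [("knob",208.5,184.5,.062),("recess",352,221,.09),("hole",293.5,245,.074),("handle",437,398.5,.12)]: print("side",n,ray("side",u,v,z).round(4))
E
```

```text
knob [0.4238 0.3518 0.062 ] 0.551
flange [0.4227 0.3569 0.004 ] 0.553
recess [0.5979 0.0452 0.09  ] 0.6
hole [0.4667 0.0758 0.074 ] 0.473
handle [ 0.4366 -0.3555  0.12  ] 0.563
stand [ 0.4365 -0.3563  0.055 ] 0.563
fl [0.4125 0.1188 0.072 ] 0.429
fr [ 0.4382 -0.0782  0.072 ] 0.445
bl [0.6522 0.1479 0.09  ] 0.669
br [ 0.6782 -0.0405  0.09  ] 0.679
side knob [0.4265 0.3498 0.062 ]
side recess [0.5978 0.0431 0.09  ]
side hole [0.4685 0.0751 0.074 ]
side handle [ 0.4392 -0.3539  0.12  ]
```

The manual's scale: shifts go in shares of 60 cm and turns go in shares of 90 degrees. Converting my numbers, 22.7 cm / 60 = 0.3783, -16.1 cm / 60 = -0.2683.

Emit:
{"method": "servo_tool", "body": {"moves": [[0.0383,-0.0267,-0.0117,0],[0.0767,-0.0533,-0.0233,0],[0.115,-0.08,-0.035,0],[0.1533,-0.1067,-0.0467,0],[0.1917,-0.1333,-0.0583,0],[0.23,-0.16,-0.07,0],[0.2683,-0.1867,-0.0817,0],[0.3067,-0.2133,-0.0933,0],[0.345,-0.24,-0.105,0],[0.3783,-0.2683,-0.1183,0],[0.3783,-0.2683,-0.1183,0],[0.3783,-0.2683,-0.1183,0],[0.3783,-0.2683,-0.1183,0]], "claw": 0}}

```text
time: 1.18
ee_pos: [0.4245, 0.3522, 0.1602]
tcp_rot: [-180.0, -0.0, 158.9]
wrist_force: [0.2, -0.9, 0.4]
opening: 0.0852
grasp_force: 0.0
```

```bash
python3 - <<'E'
from h import *
o=get_obs(); print(o["ee_pos"],o["tcp_rot"],o["wrist_force"])
snap("wrist","w1.png")
E
```

```text
[0.42452804 0.35222225 0.16015398] [-1.79980533e+02 -2.75141322e-02  1.58900742e+02] [ 0.19598754 -0.88244708  0.366574  ]
```

View pics/w1.png

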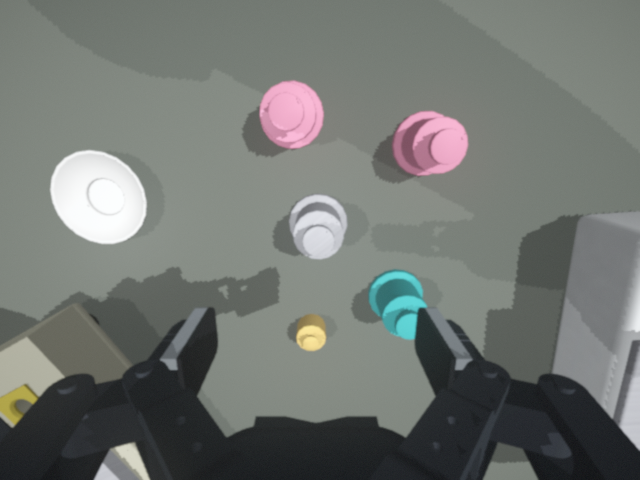

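The wrist view shows the steel weight between the pinks and turquoise, with its knob top at (319,241) and its flange at (318.5,223).

```bash
python3 - <<'E'
from h import *
o=get_obs()
print(wray(319,241,.062,o),wray(318.5,223,.003,o))
E
```

```text
[0.42259318 0.35642591 0.062     ] [0.42408303 0.35583554 0.003     ]
```

Emit:
{"method": "servo_tool", "body": {"moves": [[-0.0017,0.0042,-0.025,0],[-0.0017,0.0042,-0.0583,0],[-0.0017,0.0042,-0.0917,0],[-0.0017,0.0042,-0.125,0],[-0.0017,0.0042,-0.15,0],[-0.0017,0.0042,-0.175,0],[-0.0017,0.0042,-0.2,0],[-0.0017,0.0042,-0.22,0],[-0.0017,0.0042,-0.2367,0],[-0.0017,0.0042,-0.2367,0],[-0.0017,0.0042,-0.2367,0]]}}

```text
time: 2.15
ee_pos: [0.4234, 0.3549, 0.0183]
tcp_rot: [-180.0, -0.0, 159.0]
wrist_force: [-0.1, 0.1, 0.4]
opening: 0.0853
grasp_force: 0.0
```

Emit:
{"method": "servo_tool", "body": {"moves": [[0,0,0,0],[0,0,0,0],[0,0,0,0],[0,0,0,0],[0,0,0,0],[0,0,0,0],[0,0,0,0],[0,0,0,0],[0,0,0,0],[0,0,0,0],[0,0,0,0],[0,0,0,0]], "claw": 1, "force": 40}}

```text
time: 3.15
ee_pos: [0.424, 0.3548, 0.0192]
tcp_rot: [180.0, 0.0, 158.9]
wrist_force: [-2.4, -1.7, 6.0]
opening: 0.0381
grasp_force: 40.3
```

To row units: -31 cm / 60 = -0.5167, 17.4 cm / 60 = 0.29.

Emit:
{"method": "servo_tool", "body": {"moves": [[0,0,0.0167,0],[0,0,0.0417,0],[0,0,0.075,0],[0,0,0.1083,0],[0,0,0.1417,0],[0,0,0.175,0],[0.0083,-0.015,0.2083,0],[0.0217,-0.0383,0.23,0],[0.0417,-0.075,0.2333,0],[0.0667,-0.1167,0.2333,0],[0.0917,-0.1633,0.2333,0],[0.1167,-0.2083,0.2333,0],[0.1417,-0.2533,0.2333,0],[0.1667,-0.2983,0.2333,0],[0.1917,-0.3417,0.2333,0],[0.2167,-0.3867,0.2333,0],[0.2417,-0.43,0.2333,0],[0.2667,-0.475,0.2333,0],[0.2833,-0.505,0.2333,0],[0.29,-0.5167,0.2333,0]]}}

```text
time: 4.82
ee_pos: [0.5985, 0.042, 0.1578]
tcp_rot: [-179.9, -0.0, 158.8]
wrist_force: [0.1, 0.1, -5.5]
opening: 0.0385
grasp_force: 41.6
```

Emit:
{"method": "servo_tool", "body": {"moves": [[0,0,0,0],[0,0,0,0],[0,0,0,0],[0,0,0,0]]}}

```text
time: 5.15
ee_pos: [0.5973, 0.0458, 0.1584]
tcp_rot: [180.0, -0.0, 159.0]
wrist_force: [-0.4, 0.8, -4.9]
opening: 0.0383
grasp_force: 41.6
```

```bash
python3 - <<'E'
from h import *
o=get_obs(); print(o["ee_pos"],o["tcp_rot"],o["wrist_force"],o["opening"])
a=snap("wrist","w2.png"); t=camera("top")
t=cv2.resize(t[170:300,260:400],None,fx=4,fy=4,interpolation=cv2.INTER_CUBIC)
cv2.imwrite("pics/c2.png",np.hstack([cv2.resize(a[200:480,160:480],None,fx=0.85,fy=0.85) if 0 else a[120:480,200:440], t[:360]])[:,:,::-1])
E
```

```text
[0.5972726  0.04583522 0.15842107] [ 1.79992062e+02 -1.37505222e-02  1.59004423e+02] [-0.38476081  0.77640504 -4.90035413] 0.03831181131896368
```

View pics/w2.png

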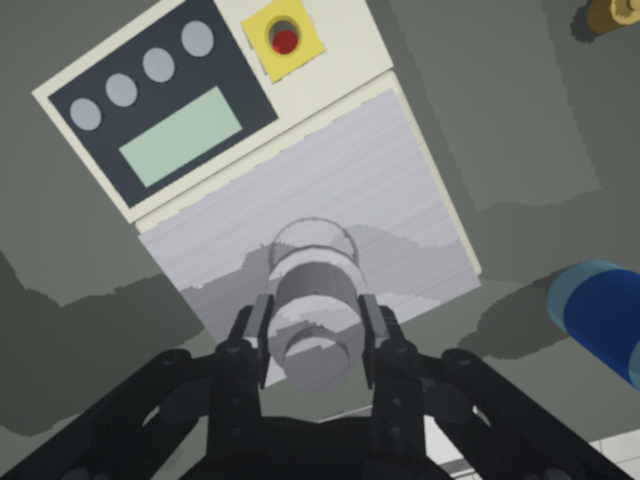

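The weight hangs between the pads, with its knob at (317,362) and its flange top edge at row 247, spanning columns 266–366. Part of the recess circle shows behind it: columns 270–357, top row 218. The hole rim is at (284,38).

```bash
cat >> h.py <<'E'
def wproj(P,ob):
    from scipy.spatial.transform import Rotation as Ro
    c=get_calibration("wrist"); T=np.array(c["tool_from_camera"]); R=Ro.from_euler("xyz",ob["tcp_rot"],degrees=True).as_matrix()
    P=(np.atleast_2d(P)-np.array(ob["ee_pos"]))@R; q=(P-T[:3,3])@T[:3,:3]
    return np.c_[q[:,0]/q[:,2]*c["fx"]+c["cx"],q[:,1]/q[:,2]*c["fy"]+c["cy"]]
def circ(c,r,z):
    a=np.linspace(0,2*np.pi,181); return np.c_[c[0]+r*np.cos(a),c[1]+r*np.sin(a),0*a+z]
def fitc(r,z,lr_top,ob,x0):
    from scipy.optimize import least_squares
    def f(x):
        p=wproj(circ(x,r,z),ob); return np.array([p[:,0].min(),p[:,0].max(),p[:,1].min()])-lr_top
    s=least_squares(f,x0,x_scale=.01); return s.x,s.fun
E
python3 - <<'E'
from h import *
o=get_obs(); x0=np.array(o["ee_pos"][:2])
print(x0)
print("hole wrist",wray(284,38,.074,o))
r,e=fitc(.028,.09,[270,357.5,218],o,x0); print("recess",r,e)
f,e=fitc(.026,.1454,[266,366,247],o,x0); print("flange",f,e)
print("knob",wray(317,362,.2014,o))
im=cv2.imread("pics/w2.png"); s=4; im=cv2.resize(im[200:350,240:400],None,fx=s,fy=s,interpolation=cv2.INTER_CUBIC)
for c,rr,z,col in [(r,.028,.09,(0,0,255)),(f,.026,.1454,(0,255,0))]:
    p=((wproj(circ(c,rr,z),o)-[240,200])*s).astype(int); cv2.polylines(im,[p],True,col,1)
cv2.imwrite("pics/c3.png",im)
E
```

```text
[0.59740181 0.04567855]
hole wrist [0.46814118 0.07600157 0.074     ]
recess [0.59739017 0.04491907] [ 1.10008866 -1.09937097 -0.08305714]
flange [0.59690508 0.04673934] [-1.79374551  1.79230277  0.16762539]
knob [0.5942121  0.04820291 0.2014    ]
```

View pics/c3.png

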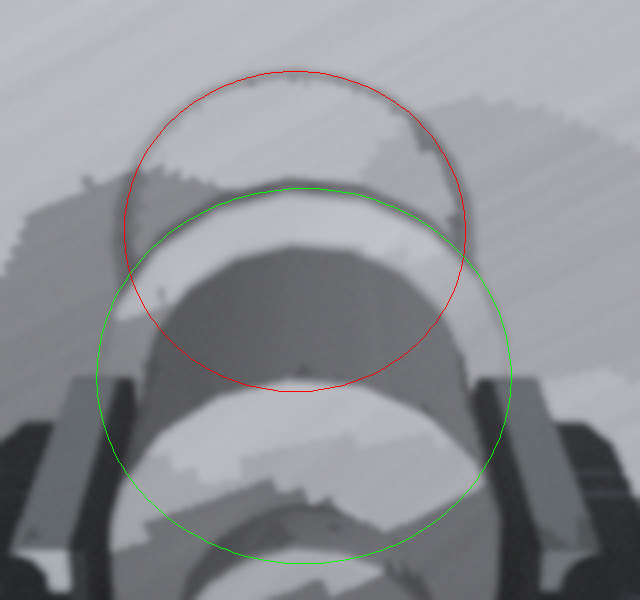

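To row units: -4.1 cm / 60 = -0.0683, -1.8 cm / 60 = -0.03.

Emit:
{"method": "servo_tool", "body": {"moves": [[0.0017,-0.0017,-0.0133,0],[0.0022,-0.0025,-0.03,0],[0.0022,-0.0025,-0.0467,0],[0.0022,-0.0025,-0.06,0],[0.0022,-0.0025,-0.0683,0],[0.0022,-0.0025,-0.0683,0],[0.0022,-0.0025,-0.0683,0],[0.0022,-0.0025,-0.0683,0],[0.0022,-0.0025,-0.0683,0]]}}

```text
time: 6.0
ee_pos: [0.5994, 0.0432, 0.1179]
tcp_rot: [180.0, 0.1, 158.9]
wrist_force: [0.4, -0.2, -4.6]
opening: 0.0382
grasp_force: 41.6
```

```bash
python3 - <<'E'
from h import *
o=get_obs(); print(o["ee_pos"],o["wrist_force"])
im=snap("wrist","w3.png")[:,:,::-1]
z=o["ee_pos"][2]-.019; print("bottom",z)
s=4; im=cv2.resize(im[200:350,240:400],None,fx=s,fy=s,interpolation=cv2.INTER_CUBIC)
cv2.imwrite("pics/c4.png",im)
E
```

```text
[0.59938748 0.04320966 0.11792396] [ 0.39213998 -0.23116302 -4.60574117]
bottom 0.09892395517250988
```

View pics/c4.png

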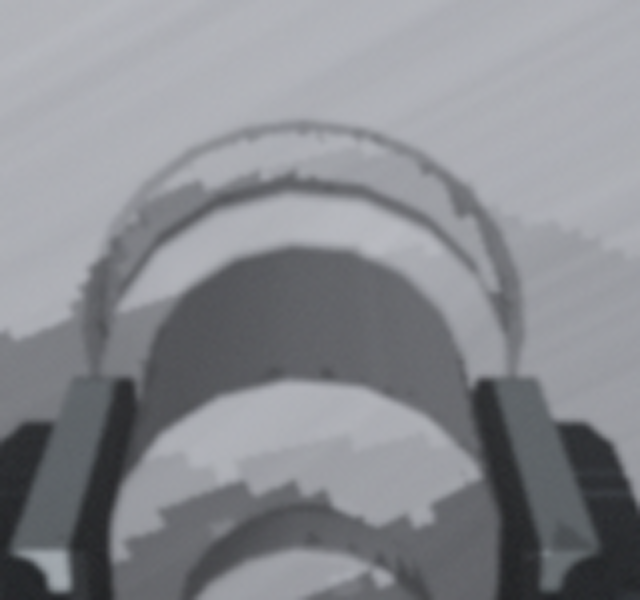

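The crop shows the recess ring with its top at crop row 123 and columns 88–524. The flange top is at crop row 184 and centred near column 302, so the weight is laterally within about 0.5 mm.

```bash
python3 - <<'E'
from h import *
o=get_obs(); x0=np.array(o["ee_pos"][:2])
g=lambda l,r,t:[240+l/4,240+r/4,200+t/4]
for z in(.105,):
    r,e=fitc(.028,.09,g(90,522,125),o,x0); f,e2=fitc(.026,z,g(97,508,184),o,x0)
    print(r,e,f,e2); d=(r-f)*1000; print("delta mm",d,"perp",d@[-.933,.36],"close",d@[.36,.933])
E
```

```text
[0.59726765 0.04517114] [ 2.28046108 -2.27871919 -0.21019567] [0.59820915 0.04432899] [-0.52614472  0.52573881  0.0493481 ]
delta mm [-0.94150132  0.8421453 ] perp 1.1815930348606185 close 0.4467810913463307
```

To row units: -1.2 cm / 60 = -0.02, 0.05 cm / 60 = 0.0008.

Emit:
{"method": "servo_tool", "body": {"moves": [[-0.0005,0.0008,-0.0033,0],[-0.0005,0.0008,-0.0067,0],[-0.0005,0.0008,-0.01,0],[-0.0005,0.0008,-0.0125,0],[-0.0005,0.0008,-0.015,0],[-0.0005,0.0008,-0.0167,0],[-0.0005,0.0008,-0.0183,0],[-0.0005,0.0008,-0.02,0],[-0.0005,0.0008,-0.02,0],[-0.0005,0.0008,-0.02,0]]}}

```text
time: 6.88
ee_pos: [0.5987, 0.0437, 0.1053]
tcp_rot: [-180.0, -0.0, 158.9]
wrist_force: [-0.4, -0.2, -4.8]
opening: 0.0384
grasp_force: 41.6
```

To row units: -0.2 cm / 60 = -0.0033, -0.15 cm / 60 = -0.0025.

Emit:
{"method": "servo_tool", "body": {"moves": [[0,0,-0.0008,0],[0,0,-0.0017,0],[0,0,-0.0025,0],[0,0,-0.0033,0],[0,0,-0.0033,0],[0,0,-0.0033,0]]}}

```text
time: 7.38
ee_pos: [0.5987, 0.0437, 0.1033]
tcp_rot: [180.0, -0.0, 158.9]
wrist_force: [-0.5, 1.0, -4.4]
opening: 0.0381
grasp_force: 41.6
```

To row units: -0.08 cm / 60 = -0.0013, -0.06 cm / 60 = -0.001.

Emit:
{"method": "servo_tool", "body": {"moves": [[0,0,-0.0005,0],[0,0,-0.001,0],[0,0,-0.0013,0],[0,0,-0.0013,0],[0,0,-0.0013,0]]}}

```text
time: 7.8
ee_pos: [0.5988, 0.0437, 0.1032]
tcp_rot: [180.0, 0.0, 158.9]
wrist_force: [-4.4, -0.9, 5.2]
opening: 0.0385
grasp_force: 42.4
```

Contact came at the expected floor height (bottom ≈ 84 mm), so I release.

To row units: 0.05 cm / 60 = 0.0008.

Emit:
{"method": "servo_tool", "body": {"moves": [[0,0,0.0008,0],[0,0,0.0008,0],[0,0,0.0008,0],[0,0,0.0008,0],[0,0,0.0008,0],[0,0,0.0008,0],[0,0,0.0008,0]], "claw": 0}}

```text
time: 8.38
ee_pos: [0.5988, 0.0437, 0.1029]
tcp_rot: [180.0, -0.0, 158.9]
wrist_force: [-0.7, -0.3, -0.1]
opening: 0.0853
grasp_force: 0.0
```

To row units: 9.5 cm / 60 = 0.1583, 9 cm / 60 = 0.15.

Emit:
{"method": "servo_tool", "body": {"moves": [[0,0,0.01,0],[0,0,0.025,0],[0,0,0.05,0],[0,0,0.075,0],[0,0,0.1,0],[0,0,0.125,0],[0,0,0.15,0],[0,0,0.1583,0],[0,0,0.1583,0],[0,0,0.1583,0]]}}

```text
time: 9.22
ee_pos: [0.5989, 0.0438, 0.198]
tcp_rot: [180.0, 0.0, 158.9]
wrist_force: [-0.3, 0.2, 0.5]
opening: 0.0855
grasp_force: 0.0
```

```bash
python3 - <<'E'
from h import *
o=get_obs(); print(o["ee_pos"],o["tcp_rot"],o["wrist_force"])
snap("wrist","w4.png")
E
```

```text
[0.59888883 0.04375159 0.19799032] [1.79988651e+02 2.15871748e-02 1.58925858e+02] [-0.25264447  0.18230552  0.49541602]
```

View pics/w4.png

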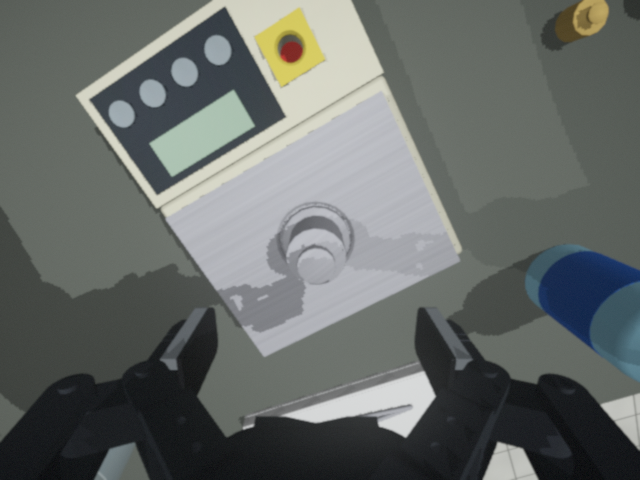

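The weight stands upright in the recess with a gap all round, its knob at (317,264). The yellow rim is at about (290,48). Next I check joint 6's headroom and measure the hole with the yellow mask.

```bash
cat >> h.py <<'E'
def blob(im,lo,hi,box=None):
    h=cv2.cvtColor(im,cv2.COLOR_RGB2HSV); m=cv2.inRange(h,lo,hi)
    n,l,s,c=cv2.connectedComponentsWithStats(m)
    i=1+np.argmax(s[1:,4]); return (l==i).astype(np.uint8),s[i],c[i]
E
python3 - <<'E'
from h import *
o=get_obs(); print(o["q"].round(1))
im=cv2.imread("pics/w4.png")[:,:,::-1].copy()
m,s,c=blob(im,(22,120,120),(35,255,255)); cs=cv2.findContours(m,0,1)[0][0]
r=cv2.minAreaRect(cs); print(s,r); print(wray(*r[0],.074,o))
im=cv2.imread("pics/top0.png")[:,:,::-1].copy()
m,s,c=blob(im,(22,120,120),(35,255,255)); r=cv2.minAreaRect(cv2.findContours(m,0,1)[0][0]); print(s,r,ray("top",*r[0],.074))
E
```

```text
[ 4.2 11.4 13.5 92.1  0.  25.2]
[ 256    9   68   77 2319] ((289.8534851074219, 46.89807891845703), (59.696903228759766, 52.35449981689453), 61.38954162597656)
[0.46619834 0.07605481 0.074     ]
[302 257  15  15 127] ((308.6599426269531, 264.1199645996094), (12.869343757629395, 13.152186393737793), 81.8698959350586) [0.46744979 0.07595833 0.074     ]
```

To row units: -39.9 cm / 60 = -0.665, -39.4 cm / 60 = -0.6567.

Emit:
{"method": "servo_tool", "body": {"moves": [[-0.01,-0.025,0,0],[-0.0267,-0.0667,0,0],[-0.0467,-0.1167,0,0],[-0.0667,-0.1633,0,0],[-0.0867,-0.21,0,0],[-0.105,-0.2567,0,0],[-0.1233,-0.3033,0,0],[-0.1417,-0.35,0,0],[-0.16,-0.3967,0,0],[-0.1783,-0.4433,0,0],[-0.1967,-0.49,0,0],[-0.2167,-0.5367,0,0],[-0.235,-0.5833,0,0],[-0.2533,-0.6267,0,0],[-0.2667,-0.6567,0,0],[-0.27,-0.665,0,0],[-0.27,-0.665,0,0],[-0.27,-0.665,0,0],[-0.27,-0.665,0,0]]}}

```text
time: 10.85
ee_pos: [0.4369, -0.3545, 0.1978]
tcp_rot: [180.0, -0.0, 159.0]
wrist_force: [-0.0, -0.1, 0.5]
opening: 0.0853
grasp_force: 0.0
```

```bash
python3 - <<'E'
from h import *
o=get_obs(); print(o["ee_pos"],o["tcp_rot"],o["q"].round(1))
im=snap("wrist","w5.png")
s=3
cv2.imwrite("pics/c5.png",cv2.resize(im[160:360,220:440],None,fx=s,fy=s,interpolation=cv2.INTER_CUBIC)[:,:,::-1])
E
```

```text
[ 0.43690816 -0.35448542  0.19777494] [ 1.79981129e+02 -2.05046099e-02  1.58966368e+02] [-39.1   6.2   7.6  91.5   0.  -18. ]
```

View pics/c5.png

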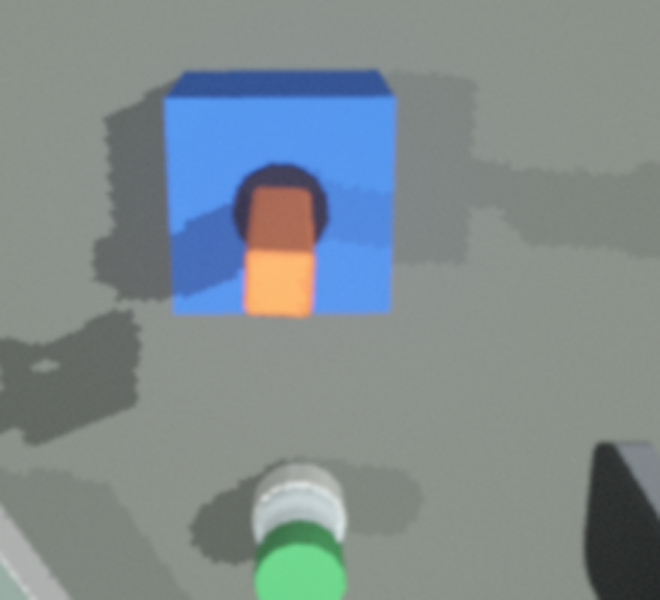

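The stylus handle top is at (313.2,254.5) and the stand's top face is centred near (313.5,228). The handle faces are aligned to the gripper axes within about 1–2°.

```bash
python3 - <<'E'
from h import *
o=get_obs(); print(wray(313.2,254.5,.12,o),wray(313.5,228.3,.055,o))
E
```

```text
[ 0.43682056 -0.35549485  0.12      ] [ 0.43611943 -0.35554832  0.055     ]
```

To row units: -12.4 cm / 60 = -0.2067, -11.6 cm / 60 = -0.1933.

Emit:
{"method": "servo_tool", "body": {"moves": [[0,-0.0017,-0.025,0],[0,-0.0017,-0.0583,0],[0,-0.0017,-0.0917,0],[0,-0.0017,-0.125,0],[0,-0.0017,-0.15,0],[0,-0.0017,-0.175,0],[0,-0.0017,-0.1933,0],[0,-0.0017,-0.2067,0],[0,-0.0017,-0.2067,0],[0,-0.0017,-0.2067,0]]}}

```text
time: 11.73
ee_pos: [0.4369, -0.356, 0.0742]
tcp_rot: [180.0, -0.0, 159.0]
wrist_force: [0.3, -0.5, 1.1]
opening: 0.0854
grasp_force: 0.0
```

Emit:
{"method": "servo_tool", "body": {"moves": [[0,0,0,0],[0,0,0,0],[0,0,0,0],[0,0,0,0],[0,0,0,0],[0,0,0,0],[0,0,0,0],[0,0,0,0],[0,0,0,0],[0,0,0,0],[0,0,0,0],[0,0,0,0],[0,0,0,0],[0,0,0,0]], "claw": 1, "force": 60}}

```text
time: 12.9
ee_pos: [0.4369, -0.3564, 0.0743]
tcp_rot: [-180.0, 0.0, 158.9]
wrist_force: [-0.3, 0.3, 5.6]
opening: 0.0155
grasp_force: 58.7
```

To row units: 12 cm / 60 = 0.2, 10.5 cm / 60 = 0.175.

Emit:
{"method": "servo_tool", "body": {"moves": [[0,0,0.0167,0],[0,0,0.0417,0],[0,0,0.075,0],[0,0,0.1083,0],[0,0,0.1417,0],[0,0,0.175,0],[0,0,0.2,0],[0,0,0.2,0]]}}

```text
time: 13.57
ee_pos: [0.4375, -0.3568, 0.1975]
tcp_rot: [-179.9, 0.2, 158.9]
wrist_force: [0.8, -1.0, -0.6]
opening: 0.0153
grasp_force: 58.6
```

Emit:
{"method": "servo_tool", "body": {"moves": [[0.0017,0.0167,0,0],[0.0033,0.05,0,0],[0.0067,0.0917,0,0],[0.01,0.1383,0,0],[0.0133,0.185,0,0],[0.0167,0.2317,0,0],[0.02,0.2783,0,0],[0.0233,0.325,0,0],[0.0267,0.3717,0,0],[0.03,0.4183,0,0],[0.0333,0.465,0,0],[0.0367,0.5117,0,0],[0.04,0.5583,0,0],[0.0433,0.605,0,0],[0.0467,0.65,0,0],[0.0483,0.6867,0,0],[0.05,0.7117,0,0],[0.05,0.72,0,0],[0.05,0.72,0,0],[0.05,0.72,0,0]]}}

```text
time: 15.23
ee_pos: [0.4662, 0.0756, 0.1931]
tcp_rot: [-179.9, -0.1, 159.0]
wrist_force: [-0.6, 0.1, -0.1]
opening: 0.0153
grasp_force: 58.6
```

To row units: -3.5 cm / 60 = -0.0583, -3 cm / 60 = -0.05.

Emit:
{"method": "servo_tool", "body": {"moves": [[0,0,-0.0167,0],[0,0,-0.0333,0],[0,0,-0.05,0],[0,0,-0.0583,0],[0,0,-0.0583,0],[0,0,-0.0583,0],[0,0,-0.0583,0]]}}

```text
time: 15.82
ee_pos: [0.4669, 0.0756, 0.1593]
tcp_rot: [180.0, 0.0, 158.9]
wrist_force: [0.2, 0.8, 0.1]
opening: 0.0154
grasp_force: 58.6
```

```bash
python3 - <<'E'
from h import *
o=get_obs(); print(o["ee_pos"],o["tcp_rot"],o["wrist_force"],o["opening"])
im=snap("wrist","w6.png"); sd=snap("side","s6.png"); t=snap("top","t6.png")
m,s,c=blob(im,(22,120,120),(35,255,255)); r=cv2.minAreaRect(cv2.findContours(m,0,1)[0][0]); print(s,r)
tip=np.array(o["ee_pos"])-[0,0,.0693]; print(tip,wproj(tip,o),proj("side",tip))
q=proj("side",[.467,.0757,.074]);x,y=int(q[0]),int(q[1])
a=cv2.resize(im[200:400,220:420],(400,400),interpolation=2); b=cv2.resize(sd[y-60:y+20,x-40:x+40],(400,400),interpolation=2)
print("crop side origin",x-40,y-60); cv2.imwrite("pics/c6.png",np.hstack([a,b])[:,:,::-1])
E
```

```text
[0.46688872 0.07562383 0.15926642] [1.79988717e+02 2.01173982e-02 1.58914111e+02] [0.19212316 0.83153148 0.11322131] 0.015407072953552517
[ 282  219   66   55 1549] ((315.04449462890625, 250.41246032714844), (48.59033203125, 49.4619140625), 60.64224624633789)
[0.46688872 0.07562383 0.08996642] [[314.8340888  258.59558234]] (np.float64(292.5161506695272), np.float64(240.13345801096548))
crop side origin 252 185
```

View pics/c6.png

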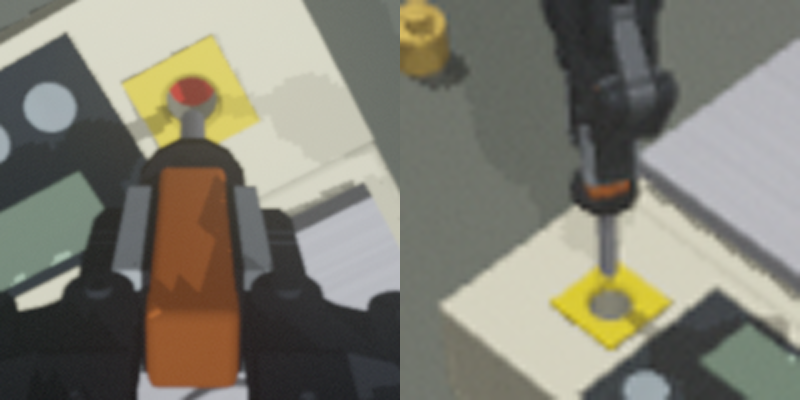

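The stylus is vertical in the grip. Its tip is at wrist (315,257) and side (293.6,240), directly above the hole, which is at wrist (315.2,250) and side (294,245.6).

```bash
python3 - <<'E'
from h import *
o=get_obs(); print("hole",wray(315.2,250.2,.074,o),ray("side",294,245.6,.074),"tip",ray("side",293.6,240,.090),o["ee_pos"])
E
```

```text
hole [0.46688107 0.0760064  0.074     ] [0.46838259 0.07320384 0.074     ] tip [0.46884145 0.07455565 0.09      ] [0.46702156 0.07573115 0.15946381]
```

To row units: -3.9 cm / 60 = -0.065, -3.5 cm / 60 = -0.0583.

Emit:
{"method": "servo_tool", "body": {"moves": [[0,0,-0.01,0],[0,0,-0.02,0],[0,0,-0.03,0],[0,0,-0.04,0],[0,0,-0.05,0],[0,0,-0.0583,0],[0,0,-0.065,0],[0,0,-0.065,0],[0,0,-0.065,0]]}}

```text
time: 16.72
ee_pos: [0.4667, 0.0757, 0.1198]
tcp_rot: [-180.0, -0.0, 158.9]
wrist_force: [-0.2, 0.3, -0.2]
opening: 0.0153
grasp_force: 58.6
```

To row units: -0.65 cm / 60 = -0.0108, -0.6 cm / 60 = -0.01.

Emit:
{"method": "servo_tool", "body": {"moves": [[0,0,-0.0017,0],[0,0,-0.0033,0],[0,0,-0.005,0],[0,0,-0.0067,0],[0,0,-0.0083,0],[0,0,-0.01,0],[0,0,-0.0108,0],[0,0,-0.0108,0],[0,0,-0.0108,0]]}}

```text
time: 17.47
ee_pos: [0.4669, 0.0757, 0.1137]
tcp_rot: [180.0, 0.0, 158.9]
wrist_force: [0.0, -0.2, 2.1]
opening: 0.0153
grasp_force: 58.8
```

To row units: -0.3 cm / 60 = -0.005, -0.24 cm / 60 = -0.004.

Emit:
{"method": "servo_tool", "body": {"moves": [[0,0,-0.001,0],[0,0,-0.002,0],[0,0,-0.003,0],[0,0,-0.004,0],[0,0,-0.005,0],[0,0,-0.005,0],[0,0,-0.005,0]]}}

```text
time: 18.05
ee_pos: [0.4668, 0.0757, 0.1106]
tcp_rot: [180.0, 0.0, 158.9]
wrist_force: [-0.5, 0.1, 4.3]
opening: 0.0152
grasp_force: 59.1
```

To row units: -0.16 cm / 60 = -0.0027, -0.12 cm / 60 = -0.002.

Emit:
{"method": "servo_tool", "body": {"moves": [[0,0,-0.0007,0],[0,0,-0.0013,0],[0,0,-0.002,0],[0,0,-0.0027,0],[0,0,-0.0027,0],[0,0,-0.0027,0]]}}

```text
time: 18.55
ee_pos: [0.467, 0.0757, 0.1095]
tcp_rot: [180.0, 0.0, 158.9]
wrist_force: [-0.8, -0.3, 8.6]
opening: 0.0153
grasp_force: 60.0
```

To row units: -0.04 cm / 60 = -0.0007, -0.03 cm / 60 = -0.0005.

Emit:
{"method": "servo_tool", "body": {"moves": [[0,0,-0.0005,0],[0,0,-0.0007,0],[0,0,-0.0007,0],[0,0,-0.0007,0],[0,0,-0.0007,0],[0,0,-0.0007,0]]}}

```text
time: 19.05
ee_pos: [0.467, 0.0757, 0.1094]
tcp_rot: [180.0, 0.1, 158.9]
wrist_force: [-0.8, -1.3, 11.1]
opening: 0.0155
grasp_force: 60.2
```

The button is at its stop: force rose to 11 N with almost no further travel.

```bash
python3 -c "
from workcell import *
print(job_done())"
```

```text
the job is handed in; nothing more can be done
None
```

I handed the job in at about 19 s: the check weight stands knob up in the recess, and the gripped stylus is holding the calibration button at its stop with about 11 N; no verdict came back.

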